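# Slacken the belt drive and hold its tensioner back

## Task

Get the small belt drive ready for a new belt: slide the idler block along its channel, nose under the guard bridge, until it is fully home against the end stop and leave it there; then push the sprung tensioner arm back by its post until the ratchet pawl has clicked in behind its toe. Finish while still holding: keep pressing the post with the fingers so that the arm stays compressed clearly beyond the click, carried by you and not resting on the pawl. Leave the other things on the desk, and the spare parts on the base plate, where they are.

Things in the scene. Friction and masses are not known exactly. Their poses are not given: they have to be found in the camera images.
- drive: the fixed belt drive: grey steel base plate 280 x 360 x 12 mm, turned by -0.3 to 0.45 rad. Origin on the table; plate spans x -125..155, y -180..180 mm. 'Drive (x, y, z)' below means mm in this frame, z above the table. Near (-x) side: channel with idler block; far (+x) side: tensioner arm. Also a motor with pulley about (75, 137), top z 69, and a pulley of radius 20 at (20, -145), top z 59
- channel_stop (a point): middle of the end stop's face, drive (-70, 85, 24), where block_nose comes. The aluminium channel runs along drive +y to it: centre line x -70, floor z 12, walls 12 high, 6 thick, 40 apart inside, y -150..100, open at the -y end. The end stop's top is at z 36
- bridge_top (a point): middle of the top of the dark steel guard bridge over the channel, drive (-70, 30, 59): it spans x -103..-37, y 10..50, underside z 54
- idler_block: loose aluminium block, about 0.35 kg, lying in the channel: 36 wide (x), 125 long (y), 24 high; origin under its centre, +y to its nose, which carries a dark roller (top 36 over the underside) and passes under the bridge. It starts 60 to 100 mm short of the stop, slides with light friction and stays where left
- lug_top (a point): centre of the top of the lug at the block's tail (-y) end, by which it is pushed or gripped: 24 (x) x 22 (y) mm, flush with the tail face, z 36 to its top at z 74. With the block home the lug is still 28 mm clear of the bridge
- block_nose (a point): middle of the block's nose face, 12 mm above its underside, 114 mm ahead of lug_top; home when it meets channel_stop
- pivot (a point): on the axis of the tensioner's upright pivot, drive (65, -100, 54)
- post_top (a point): top centre of the upright round steel post on the tensioner arm, 115 mm from the pivot axis, 20 mm diameter, free from z 60 to its top at z 97 (below that a wider dark collar, 32 mm diameter); push it, or grip it from above. Nothing else within 60 mm of it is taller than z 61
- tensioner (a joint): angle q of the tensioner arm, rad. 0 = rest; grows as the post is pushed to drive +x (clockwise from above). Arm direction from the pivot in the drive frame: (sin(q-0.35), cos(q-0.35)). Spring at the post: 3.5 N at 0, 9 N at 0.6, plus up to 10 N while the toe (arm's end, 140 mm from pivot) rides over the pawl. Let go past the click, it rests on the pawl at 0.45. Hard stop 0.68
- pawl (a joint): travel of the sprung steel pawl slider beyond the arm's end, m: 0 = fully out (at rest, and again after the click); up to about 0.010 while the arm's toe rides over it and pushes it back to drive +y, at tensioner angles of about 0.30 to 0.45
- pawl_nose (a point): tip of the pawl's nose, top edge of its flat side, at drive (75, 34, 47) when out; ramp on the -x side, flat catch on the +x side. Its guide: x 50..86, y 55..92, top z 48
- spare_roller: A bystander, to be left where it is. Small aluminium flanged roller, 28 mm diameter, 17 high, standing on the base plate; origin under its centre
- bolt: A bystander, to be left where it is. Steel bolt standing on its 18 mm head on the base plate, 30 high; origin under the head
- screwdriver: A bystander, to be left where it is. Screwdriver with blue handle lying on the table beside the plate; x along it towards the tip
- wrench: A bystander, to be left where it is. Steel wrench lying on the table beside the plate; x along it
- tape: A bystander, to be left where it is. Roll of paper tape lying flat, 100 mm diameter, 24 high
- meter: A bystander, to be left where it is. Black multimeter lying flat, 90 x 150 x 35 mm
- jar: A bystander, to be left where it is. Glass jar with steel lid, 64 mm diameter, 75 high
- spray_can: A bystander, to be left where it is. Spray can standing, 54 mm diameter, 180 high
There are look-alikes about, which are no part of the job. Leave any blue or red look-alike of the idler_block alone.

How it is judged:
By the outcome, as a careful person would: the job done as asked, in the order asked, and still so for the second after the job is handed in, while the arm keeps its last pose, push and grip.
It also fails if it takes over 48 s, if anything falls off the work surface, if the arm or the gripper's body presses on something with over 40 N, if the wrist force passes 120 N, or if a joint passes its speed limit or range.

## Robot

A 7-joint arm with a two-finger parallel gripper is mounted at the origin on the work surface. World frame = base frame: x ahead of the robot, y to its left, z up, the work surface at z = 0. Lengths are in m, angles in degrees, forces in N, time in s.
With the tool pointing down it reaches from about 0.425 to 0.875 m from the base axis. Payload 9.9 kg.
Tool frame: the origin (TCP) lies at the very end of the fingers, on their centre line; the grasp point (between the pads) lies 19 mm behind it; z points along the fingers, y is the line along which they close (so a half turn about z gives the same grasp; the last joint's range is limited). The gripper opens to 85 mm and grips with 20 to 120 N. Pads are 22 mm wide; open, the fingers measure 114 mm over their backs; the gripper's body (76 mm by 85 mm) begins 54 mm behind the grasp point. The pads swing forward as they close: fully open they stand 13 mm farther back than shut.
Start: joints at [71.058, 32.985, 1.427, 82.34, -0.859, 64.687, -3.237], TCP at [0.165, -0.655, 0.231] pointing down, gripper open.
Joint ranges: [-157.87, 157.87], [-19.46, 123.44], [-87.15, 90], [11.01, 140.99], [-62.26, 242.26], [9.8, 113.94], [-161.44, 161.44]. Speed limits (degrees/s): [127.2, 127.2, 172.46, 172.46, 180, 180, 180].

## Interface

Orientations are given as a 3x3 rotation matrix whose columns are the frame's x, y, z axes.
In Python, from bench import bot gives the robot as it stands.
- The arm moves only by the tool carry_out, never from a script. Its argument "plan" is a list that holds one entry, the list of rows, each a list of 7 numbers: the shift along the tool's x, y, z in cm, then the turn, a rotation vector about the tool's x, y, z in degrees, then the finger opening in cm, from 0 to 8.54. In form: [[[tx, ty, tz, rx, ry, rz, claw], ...]]. A call has 1 to 20 rows; each row is the pose to reach, as a shift and turn from the pose commanded when the call began, along the tool's axes at that moment; what a row does not reach only later rows make up. A row lasts 1/10 s, in which the tool goes at most 50 mm and 8.59 degrees, less where a joint would pass 70% of its speed; a pose out of reach is approached as far as the arm can. A call with a gripper value outside its range is refused whole. The fingers move at their own pace and stop on an object; "newtons" is the grip in N (left out, the last holds). Time passes only in rows, so rows that repeat a pose let the fingers close. It gives the time, the measured TCP pose, the force, the opening and the grip force at its end, in the units of the state.
- bot.read_state(): the state, without advancing time (a new reading comes with each control period).
- bot.read_camera(name): name is "side" or "top"; returns a dict with "frame" (400x640x3 uint8, red, green, blue), "range_z" (400x640 float32, m along the optical axis (not along the pixel's ray), 0 where there is no reading), "mtx" (3x3 intrinsics, pixels), "k1" (the pictures are not rectified: a ray, as slopes to the right and down, at radius r is drawn at 1 + k1 r^2 times it, then the intrinsics apply), "R" (3x3) and "t" (3): a world point X has camera coordinates R X + t. Camera axes: x right, y down, z forward; pixel columns grow to the right and rows downward; lengths in m; the calibration is good to about 2 mm. A picture is of the moment at which its call begins.
- bot.sign_off(): hands the job in; it is judged then, once.
The state is a dict: "t": time; "joints": joint angles; "joint_velocities": joint speeds; "effort": joint torques, N m; "ee_pos": TCP position; "orientation": TCP orientation; "contact_force": force on the tool from outside, world axes, zero at the start; "torque": the same for the moment, N m; "grip_width": opening from 0.0 (shut) to 1.0 (fully open); "finger_force": force on a finger pad.
Only numpy, scipy, OpenCV 4.12 (cv2) and the standard library are available. Lean on these libraries where they do the work, as an engineer would, in place of code of your own. Each camera call takes 0.05 s, during which the arm holds its last target. There are 200 camera calls.

## Working session

There is one attempt and no reset: what is moved stays moved. The work goes in short steps, Python scripts to look and compute and a tool call to move; the robot and the scene stay as the last step left them, time stands still between calls to the robot, and variables do not carry over. Pictures are saved under pics/ and viewed, at most 10 in all, crops included, and the job is handed in when it is done.

Besides the shell and the picture viewer there is one more tool, called as name(argument=value, ...), one argument or row to a line, values as JSON. carry_out: Moves the arm, as the interface text tells. Its arguments: {"type":"object","properties":{"plan":{"type":"array","items":{"type":"array","items":{"type":"array","items":{"type":"number"}}}},"newtons":{"type":"number"}},"required":["plan"]}

```bash
mkdir -p pics; cat > h.py <<'E'
import numpy as np, cv2
from bench import bot
def cloud(c):
    h,w=c["range_z"].shape
    u,v=np.meshgrid(np.arange(w),np.arange(h))
    K=np.array(c["mtx"],float)
    p=np.stack([u,v],-1).reshape(-1,1,2).astype(np.float64)
    n=cv2.undistortPoints(p,K,np.array([c["k1"],0,0,0.])).reshape(h,w,2)
    z=c["range_z"][...,None].astype(float)
    X=np.concatenate([n*z,z],-1)
    W=(X-np.array(c["t"]))@np.array(c["R"])
    W[c["range_z"]==0]=np.nan
    return W
def proj(c,P):
    P=np.atleast_2d(P)
    return cv2.projectPoints(P,cv2.Rodrigues(np.array(c["R"],float))[0],np.array(c["t"],float),np.array(c["mtx"],float),np.array([c["k1"],0,0,0.]))[0].reshape(-1,2)
def save(c,name,box=None,s=1):
    im=c["frame"][...,::-1]
    if box: im=im[box[1]:box[3],box[0]:box[2]]
    cv2.imwrite("pics/"+name,cv2.resize(im,None,fx=s,fy=s,interpolation=cv2.INTER_CUBIC))
E
python3 - <<'E'
from h import *
import pickle
s=bot.read_state(); print(s)
for n in("top","side"):
    c=bot.read_camera(n); save(c,n+"1.png",s=1.25); pickle.dump(c,open(n+".pkl","wb"))
    print(n,c["mtx"],c["k1"],c["R"],c["t"])
E
```

```text
{'t': 0.0, 'joints': array([71.05858321, 33.02952025,  1.42361805, 82.38671793, -0.85809639,
       64.68649063, -3.23814241]), 'joint_velocities': array([ 0.00617812, -0.05131907, -0.00794902,  0.03348343,  0.01335282,
       -0.03988316, -0.00797503]), 'effort': array([-3.15989892e-04, -7.65777540e+01,  2.25079715e+00, -2.85967040e+01,
        1.53656316e-02,  1.27647672e-02,  4.88346950e-05]), 'ee_pos': array([ 0.16478289, -0.65410885,  0.23047782]), 'orientation': array([[ 9.69695337e-01,  2.44316822e-01, -4.93900278e-04],
       [ 2.44317299e-01, -9.69694135e-01,  1.53068376e-03],
       [-1.04960413e-04, -1.60496528e-03, -9.99998707e-01]]), 'contact_force': array([ 0.18532281, -0.90174266, -0.83340689]), 'torque': array([0.00696032, 0.00066852, 0.00799066]), 'finger_force': 0.0, 'grip_width': 0.999307428748792}
top [[486.1460829    0.         320.98616059]
 [  0.         486.1460829  197.47719534]
 [  0.           0.           1.        ]] -0.06820375295637673 [[-0.0244971  -0.9996927   0.00379563]
 [-0.99121822  0.02379556 -0.13007771]
 [ 0.12994741 -0.00694882 -0.99149654]] [0.02419033 0.54532086 1.58409794]
side [[488.26146151   0.         324.61725462]
 [  0.         488.26146151 204.54825002]
 [  0.           0.           1.        ]] -0.061678970762088045 [[-0.94750284 -0.31937498 -0.01542705]
 [-0.20640567  0.6477752  -0.73333757]
 [ 0.24420293 -0.6916552  -0.67968965]] [0.47554288 0.16474926 1.37716625]
```

View pics/top1.png

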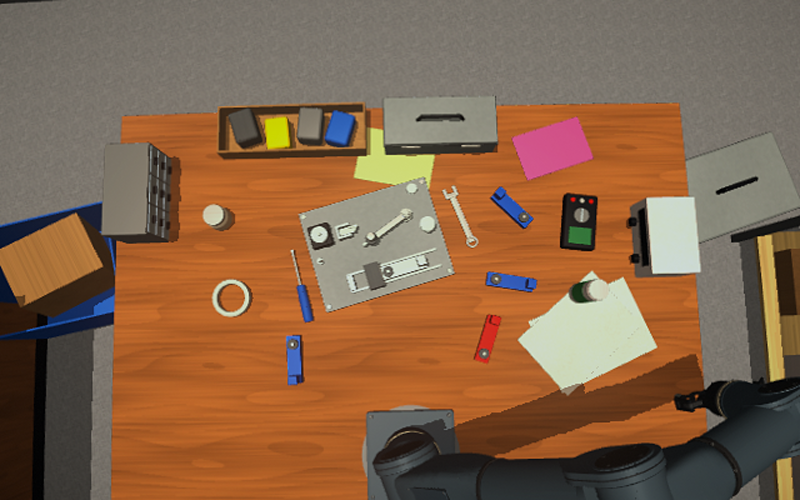

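View pics/side1.png

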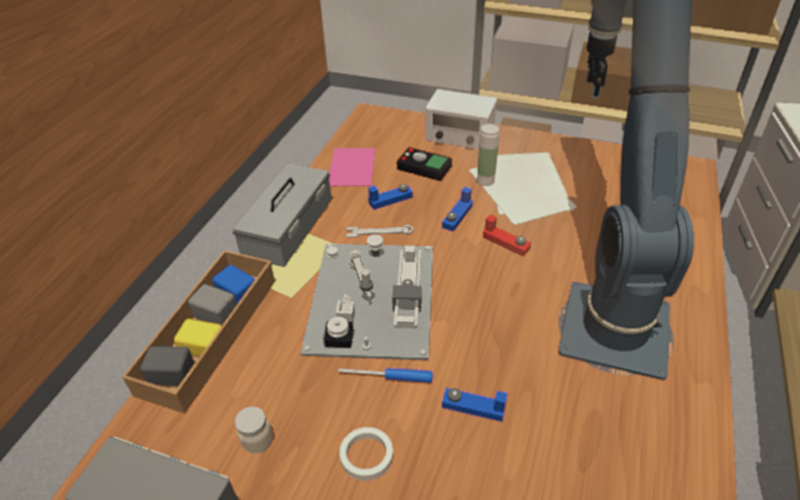

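The top view (1.25x scale) shows the plate with corners at about (300,213), (424,178), (454,270) and (330,311). The channel is on the lower side, with the bridge at (374,275) and the silver block to its right, lug at (~428,260). The post is on the arm at about (403,215). Candidates for the block: silver in the channel (410,266), blue (512,207), blue (511,282), blue (294,360) and red (487,338). I choose the silver one in the channel.

```bash
cat > m.py <<'E'
from h import *
import pickle
from scipy.optimize import minimize
def fitplate(c):
    W=cloud(c); z=W[...,2]
    m=(abs(z-.012)<.005)&(W[...,0]>.3)&(W[...,0]<.85)&(abs(W[...,1])<.35)
    col=c["frame"].astype(int); m&=(col.max(-1)-col.min(-1)<30)
    n,l,st,_=cv2.connectedComponentsWithStats(m.astype(np.uint8))
    k=1+st[1:,4].argmax(); m=l==k
    P=W[m][:,:2]
    r=cv2.minAreaRect((P*1000).astype(np.float32))
    return r,P,np.median(z[m]),W
def frame(r):
    (cx,cy),(w,h),a=r
    a=np.radians(a)
    if w>h: a-=np.pi/2
    while a>np.pi/4:a-=np.pi/2
    while a<-np.pi/4:a+=np.pi/2
    # long side must be along y
    R=np.array([[np.cos(a),-np.sin(a)],[np.sin(a),np.cos(a)]])
    o=np.array([cx,cy])-R@[15,0]
    return a,R,o
if __name__=="__main__":
  for n in("top","side"):
    c=pickle.load(open(n+".pkl","rb")); r,P,zz,W=fitplate(c); a,R,o=frame(r)
    print(n,r,zz,"yaw",a,"o",o)
    D=np.concatenate([(W[...,:2]*1000-o)@R,W[...,2:]*1000],-1)
    for nm,(x0,x1,y0,y1,z0,z1) in dict(bridge=(-115,-25,-10,70,54,66),lug=(-95,-45,-150,0,66,80),post=(-20,130,-60,60,85,105),motor=(40,120,90,180,60,80),pulley=(-10,50,-180,-110,54,66),stop=(-95,-45,75,110,31,41)).items():
        m=(D[...,0]>x0)&(D[...,0]<x1)&(D[...,1]>y0)&(D[...,1]<y1)&(D[...,2]>z0)&(D[...,2]<z1)
        Q=D[m]
        if len(Q): print(nm,len(Q),"mid",((Q.min(0)+Q.max(0))/2).round(1),"mean",Q.mean(0).round(1),"ext",np.ptp(Q,0).round(1))
  c=pickle.load(open("top.pkl","rb"));save(c,"top_crop.png",(225,130,375,255),5)
E
python3 m.py
```

```text
top ((561.0220336914062, 79.50468444824219), (279.3966064453125, 356.62786865234375), 15.526276588439941) 0.01214287425830739 yaw 0.27098464704358954 o [546.5694168   75.48948023]
bridge 223 mid [-69.6  27.4  59.9] mean [-69.4  31.8  59.3] ext [66.1 50.  11.8]
lug 48 mid [-69.4 -98.5  73.2] mean [-69.5 -98.3  73.6] ext [23.5 21.7 11.1]
post 31 mid [25.8 10.5 97.4] mean [26.1 10.3 97.6] ext [19.9 18.1 11.4]
motor 76 mid [ 73.9 138.   66.7] mean [ 75.2 137.4  64. ] ext [42.8 38.9 13. ]
pulley 98 mid [  21.  -142.4   60. ] mean [  20.2 -142.2   60. ] ext [38.1 36.8 11.2]
stop 48 mid [-71.3  91.7  36.1] mean [-71.1  91.5  35.8] ext [41.9 15.   9.5]
side ((559.86279296875, 81.98518371582031), (277.4488220214844, 363.67657470703125), 15.437267303466797) 0.011130083325251889 yaw 0.26943114195596224 o [545.40395588  77.99243654]
bridge 255 mid [-69.4  27.7  58.4] mean [-69.5  29.4  58.2] ext [65.5 46.5  8.6]
lug 52 mid [ -70.2 -102.9   72.2] mean [-70.1 -99.6  71.7] ext [22.6 29.2 10.3]
post 42 mid [25.   7.  92.2] mean [25.3  8.4 93.8] ext [18.5 19.2 14.2]
motor 92 mid [ 74.9 136.3  65.4] mean [ 74.  136.9  62.4] ext [42.  39.7 10.6]
pulley 83 mid [  19.7 -146.3   58.8] mean [  19.8 -146.2   58.2] ext [36.5 41.4  9.6]
stop 68 mid [-69.8  91.1  36. ] mean [-69.3  91.5  35.3] ext [39.4 19.4  8.4]
```

View pics/top_crop.png

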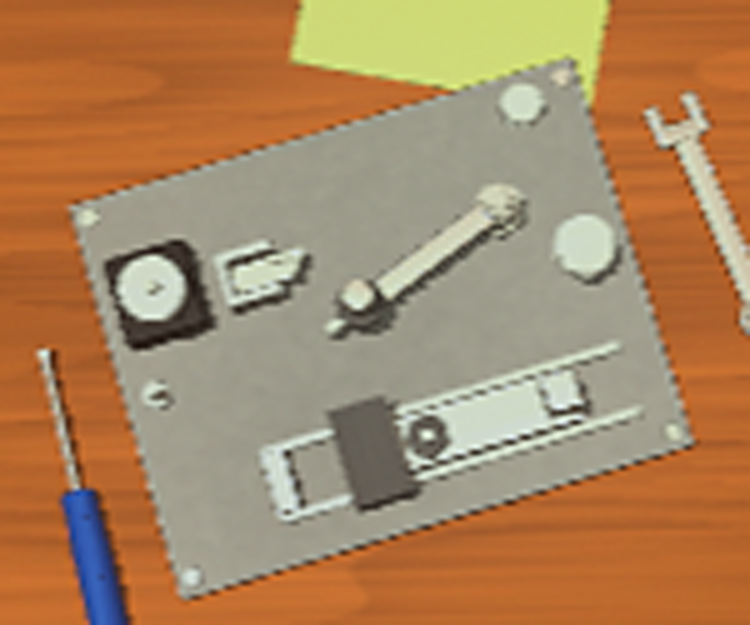

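The crop shows the silver block in the channel, lug at (565,390) and roller at (428,437), with the post at (358,295), matching the description; the blue and red ones lie off the plate. The fitted frame agrees with the given features: lug top about drive (-70,-100,73), post (25.6,8.5), expected (25.6,8.0) at q=0.

```bash
cat > g.py <<'E'
from h import *
A=0.270; o=np.array([546.,77.]); R=np.array([[np.cos(A),-np.sin(A)],[np.sin(A),np.cos(A)]])
def d2w(x,y,z): return np.r_[o+R@[x,y],z]
def w2d(p): p=np.array(p)*1000; return np.r_[(p[:2]-o)@R,p[2]]
def tool(p,s):  # shift in cm in tool axes
    return np.array(s["orientation"]).T@(p-np.array(s["ee_pos"])*1000)/10
def info():
    s=bot.read_state(); r=s["orientation"]
    print("t",round(s["t"],2),"j",np.round(s["joints"],1),"ee",w2d(s["ee_pos"]).round(1),"toolyaw-A",round(float(np.degrees(np.arctan2(r[1,0],r[0,0])-A)),2),"F_drive",np.round(np.r_[s["contact_force"][:2]@R,s["contact_force"][2]],1),"grip",round(s["grip_width"]*85,1),round(s["finger_force"],1))
    return s
E
python3 - <<'E'
from g import *
s=info(); p=d2w(-70,-99.8,150); print(p,tool(p,s))
E
```

```text
t 0.1 j [71.1 33.   1.4 82.4 -0.9 64.7 -3.2] ee [-562.4 -603.   230.5] toolyaw-A -1.33 F_drive [ 0.8  0.5 -0.5] grip 84.9 0.0
[505.15583464 -37.85553603 150.        ] [ 48.06085216 -51.43682504   8.12396597]
```

carry_out(
  plan=[
    [[48.1, -51.4, 0, 0, 0, 0, 5], [48.1, -51.4, 0, 0, 0, 0, 5], [48.1, -51.4, 0, 0, 0, 0, 5], [48.1, -51.4, 0, 0, 0, 0, 5], [48.1, -51.4, 0, 0, 0, 0, 5], [48.1, -51.4, 0, 0, 0, 0, 5], [48.1, -51.4, 0, 0, 0, 0, 5], [48.1, -51.4, 0, 0, 0, 0, 5], [48.1, -51.4, 0, 0, 0, 0, 5], [48.1, -51.4, 0, 0, 0, 0, 5], [48.1, -51.4, 0, 0, 0, 0, 5], [48.1, -51.4, 0, 0, 0, 0, 5], [48.1, -51.4, 0, 0, 0, 0, 5], [48.1, -51.4, 0, 0, 0, 0, 5], [48.1, -51.4, 0, 0, 0, 0, 5], [48.1, -51.4, 0, 0, 0, 0, 5], [48.1, -51.4, 0, 0, 0, 0, 5]],
  ],
  newtons=30,
)

```text
t: 1.8
ee_pos: [0.5051, -0.0399, 0.231]
orientation: [[0.97, 0.243, -0.001], [0.243, -0.97, -0.001], [-0.001, 0.0, -1.0]]
contact_force: [-0.8, -1.3, -0.6]
grip_width: 0.583
finger_force: 0.0
```

```bash
python3 -c "
from g import *
s=info(); print(tool(d2w(-70,-99.8,42),s))"
```

```text
t 1.8 j [  6.8  18.9 -10.3 107.1   4.2  54.4 -81.3] ee [ -70.6 -101.7  231. ] toolyaw-A -1.4 F_drive [-1.1 -1.1 -0.6] grip 49.5 0.0
[ 0.08305671 -0.20315641 18.89946979]
```

carry_out(
  plan=[
    [[0.1, -0.2, 0, 0, 0, -91.4, 5], [0.1, -0.2, 0, 0, 0, -91.4, 5], [0.1, -0.2, 0, 0, 0, -91.4, 5], [0.1, -0.2, 0, 0, 0, -91.4, 5], [0.1, -0.2, 0, 0, 0, -91.4, 5], [0.1, -0.2, 0, 0, 0, -91.4, 5], [0.1, -0.2, 0, 0, 0, -91.4, 5], [0.1, -0.2, 0, 0, 0, -91.4, 5], [0.1, -0.2, 0, 0, 0, -91.4, 5], [0.1, -0.2, 0, 0, 0, -91.4, 5], [0.1, -0.2, 4, 0, 0, -91.4, 5], [0.1, -0.2, 8, 0, 0, -91.4, 5], [0.1, -0.2, 12, 0, 0, -91.4, 5], [0.1, -0.2, 12, 0, 0, -91.4, 5], [0.1, -0.2, 12, 0, 0, -91.4, 5]],
  ],
)

```text
t: 3.3
ee_pos: [0.5058, -0.0376, 0.1118]
orientation: [[-0.266, 0.964, -0.001], [0.964, 0.266, -0.0], [-0.0, -0.001, -1.0]]
contact_force: [-0.0, -0.0, 0.5]
grip_width: 0.58
finger_force: 0.0
```

```bash
python3 -c "
from g import *
s=info(); print(tool(d2w(-70,-99.8,42),s), tool(d2w(-70,-29,42),s))
c=bot.read_camera('side'); save(c,'side2.png',(200,150,480,310),2.8)"
```

```text
t 3.3 j [ 18.2  29.4 -27.9 115.1  20.8  40.4  -7.2] ee [-69.3 -99.7 111.8] toolyaw-A 89.98 F_drive [-0.   0.   0.5] grip 49.3 0.0
[-5.99669240e-03 -6.10474504e-02  6.97983244e+00] [ 7.07400291 -0.0633879   6.97941264]
```

View pics/side2.png

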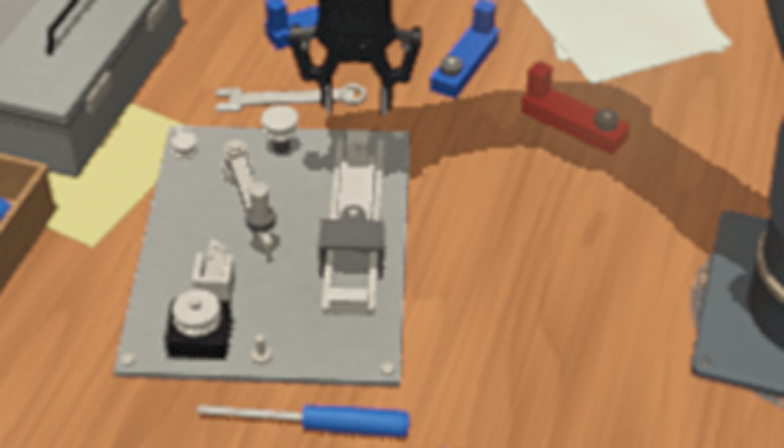

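The side view shows the open fingers at (327,95) and (385,95), straddling the lug line above the channel's tail. Pose matches; descending and gripping.

carry_out(
  plan=[
    [[0, -0.1, 3, 0, 0, 0, 5], [0, -0.1, 6, 0, 0, 0, 5], [0, -0.1, 7, 0, 0, 0, 5], [0, -0.1, 7, 0, 0, 0, 5], [0, -0.1, 7, 0, 0, 0, 1.5], [0, -0.1, 7, 0, 0, 0, 1.5], [0, -0.1, 7, 0, 0, 0, 1.5], [0, -0.1, 7, 0, 0, 0, 1.5], [0, -0.1, 7, 0, 0, 0, 1.5], [0, -0.1, 7, 0, 0, 0, 1.5]],
  ],
  newtons=25,
)

```text
t: 4.35
ee_pos: [0.5063, -0.0368, 0.043]
orientation: [[-0.268, 0.963, 0.003], [0.963, 0.268, -0.0], [-0.001, 0.002, -1.0]]
contact_force: [-0.1, -0.2, 5.7]
grip_width: 0.276
finger_force: 24.5
```

```bash
python3 -c "
from g import *
s=info()"
```

```text
t 4.35 j [ 14.6  35.2 -23.3 118.7  26.4  30.9 -12.4] ee [-68.6 -99.1  43. ] toolyaw-A 90.06 F_drive [-0.1 -0.1  5.7] grip 23.4 24.5
```

carry_out(
  plan=[
    [[0.5, 0, -0.05, 0, 0, 0, 1.5], [1.5, 0, -0.05, 0, 0, 0, 1.5], [2.5, 0, -0.05, 0, 0, 0, 1.5], [3.5, 0, -0.05, 0, 0, 0, 1.5], [4.5, 0, -0.05, 0, 0, 0, 1.5], [5.5, 0, -0.05, 0, 0, 0, 1.5], [6.2, 0, -0.05, 0, 0, 0, 1.5], [6.6, 0, -0.05, 0, 0, 0, 1.5], [6.6, 0, -0.05, 0, 0, 0, 1.5], [6.6, 0, -0.05, 0, 0, 0, 1.5]],
  ],
)

```text
t: 5.35
ee_pos: [0.4882, 0.0277, 0.043]
orientation: [[-0.268, 0.963, 0.002], [0.963, 0.268, 0.0], [-0.0, 0.002, -1.0]]
contact_force: [-0.8, -0.5, 7.8]
grip_width: 0.278
finger_force: 25.8
```

```bash
python3 -c "
from g import *
s=info()"
```

```text
t 5.35 j [  6.4  34.1 -22.3 121.4  26.1  28.9 -19.9] ee [-68.8 -32.1  43. ] toolyaw-A 90.1 F_drive [-0.9 -0.3  7.8] grip 23.6 25.8
```

carry_out(
  plan=[
    [[0.1, 0, -0.05, 0, 0, 0, 1.5], [0.2, 0, -0.1, 0, 0, 0, 1.5], [0.3, 0, -0.1, 0, 0, 0, 1.5], [0.4, 0, -0.1, 0, 0, 0, 1.5], [0.4, 0, -0.1, 0, 0, 0, 1.5]],
  ],
)

```text
t: 5.85
ee_pos: [0.4866, 0.0306, 0.043]
orientation: [[-0.268, 0.963, 0.0], [0.963, 0.268, -0.0], [-0.0, 0.0, -1.0]]
contact_force: [-0.2, -2.1, 3.4]
grip_width: 0.277
finger_force: 25.4
```

```bash
python3 -c "
from g import *
s=info()"
```

```text
t 5.85 j [  6.1  34.1 -22.2 121.5  26.   29.  -20.2] ee [-69.6 -28.8  43. ] toolyaw-A 90.06 F_drive [-0.7 -2.   3.4] grip 23.5 25.4
```

carry_out(
  plan=[
    [[0.1, 0, 0, 0, 0, 0, 1.5], [0.2, 0, 0, 0, 0, 0, 1.5], [0.2, 0, 0, 0, 0, 0, 1.5]],
  ],
)

```text
t: 6.15
ee_pos: [0.4864, 0.0319, 0.043]
orientation: [[-0.267, 0.964, 0.001], [0.964, 0.267, -0.001], [-0.001, 0.0, -1.0]]
contact_force: [1.7, -6.0, 4.9]
grip_width: 0.277
finger_force: 25.5
```

```bash
python3 -c "
from g import *
s=info()"
```

```text
t 6.15 j [  5.8  34.1 -22.2 121.5  26.   28.9 -20.5] ee [-69.5 -27.5  43. ] toolyaw-A 90.02 F_drive [ 0.1 -6.3  4.9] grip 23.5 25.5
```

carry_out(
  plan=[
    [[0.1, 0, 0, 0, 0, 0, 1.5], [0.2, 0, 0, 0, 0, 0, 1.5], [0.3, 0, 0, 0, 0, 0, 1.5], [0.3, 0, 0, 0, 0, 0, 1.5], [0.3, 0, 0, 0, 0, 0, 1.5]],
  ],
)

```text
t: 6.65
ee_pos: [0.4856, 0.0319, 0.043]
orientation: [[-0.264, 0.964, 0.0], [0.964, 0.264, -0.004], [-0.004, -0.001, -1.0]]
contact_force: [3.1, -16.5, 6.6]
grip_width: 0.276
finger_force: 25.4
```

```bash
python3 -c "
from g import *
s=info()
c=bot.read_camera('side'); save(c,'side3.png',(230,160,450,310),3.5)"
```

```text
t 6.65 j [  5.5  34.  -21.9 121.6  26.1  28.9 -20.8] ee [-70.2 -27.4  43. ] toolyaw-A 89.86 F_drive [ -1.4 -16.7   6.6] grip 23.4 25.4
```

View pics/side3.png

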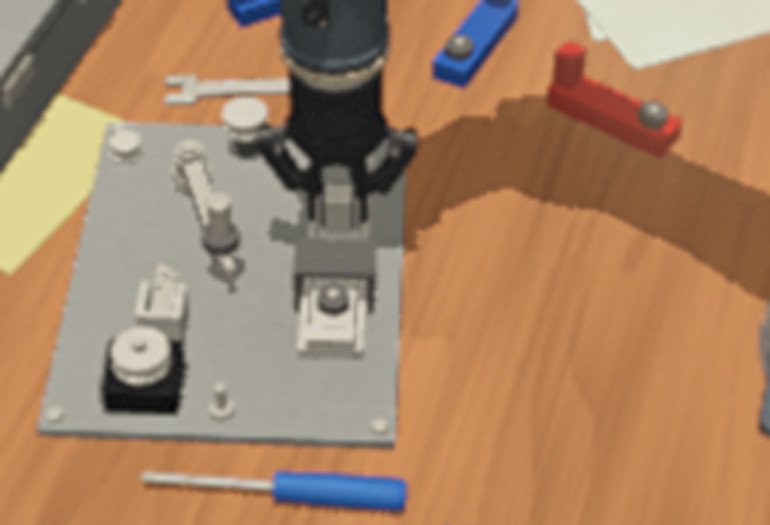

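The side view shows the roller at (333,295) past the bridge and the block's nose against the end stop (332,330), with a steady 17 N push and no more travel: it is home. Releasing and lifting.

carry_out(
  plan=[
    [[0, 0, 0, 0, 0, 0, 5], [0, 0, 0, 0, 0, 0, 5], [0, 0, 0, 0, 0, 0, 5], [0, 0, 0, 0, 0, 0, 5], [0, 0, -2, 0, 0, 0, 5], [0, 0, -5, 0, 0, 0, 5], [0, 0, -9, 0, 0, 0, 5], [0, 0, -11, 0, 0, 0, 5], [0, 0, -11, 0, 0, 0, 5]],
  ],
)

```text
t: 7.6
ee_pos: [0.4867, 0.0362, 0.1554]
orientation: [[-0.268, 0.963, 0.005], [0.963, 0.268, 0.001], [-0.001, 0.005, -1.0]]
contact_force: [0.4, -0.4, -0.3]
grip_width: 0.584
finger_force: 0.0
```

```bash
python3 - <<'E'
from g import *
s=info()
c=bot.read_camera('side'); W=cloud(c); D=np.concatenate([(W[...,:2]*1000-o)@R,W[...,2:]*1000],-1)
for nm,(x0,x1,y0,y1,z0,z1) in dict(lug=(-95,-45,-60,5,66,80),post=(-20,130,-60,60,85,105)).items():
    m=((D>[x0,y0,z0])&(D<[x1,y1,z1])).all(-1); Q=D[m]; print(nm,len(Q),Q.mean(0).round(1),Q.min(0).round(1),Q.max(0).round(1))
for q in(0,.1,.2,.3,.4,.5,.58): print(q,tool(d2w(65+115*np.sin(q-.35),-100+115*np.cos(q-.35),66),s).round(2))
save(c,'side4.png',(280,170,420,290),4.5)
E
```

```text
t 7.6 j [ 11.6  24.3 -29.7 115.3  17.1  44.3 -12.7] ee [-68.1 -23.5 155.4] toolyaw-A 90.08 F_drive [ 0.3 -0.5 -0.3] grip 49.7 0.0
lug 53 [-71.1 -26.3  72.5] [-82.2 -38.8  66.1] [-58.4 -14.9  77.7]
post 44 [24.6  9.8 93.8] [15.4 -4.1 85.2] [ 33.7  21.3 100.5]
0 [3.15 9.33 8.98]
0.1 [ 3.49 10.42  8.99]
0.2 [ 3.71 11.55  8.99]
0.3 [ 3.83 12.7   9.  ]
0.4 [ 3.82 13.84  9.  ]
0.5 [ 3.71 14.99  9.01]
0.58 [ 3.53 15.89  9.01]
```

View pics/side4.png

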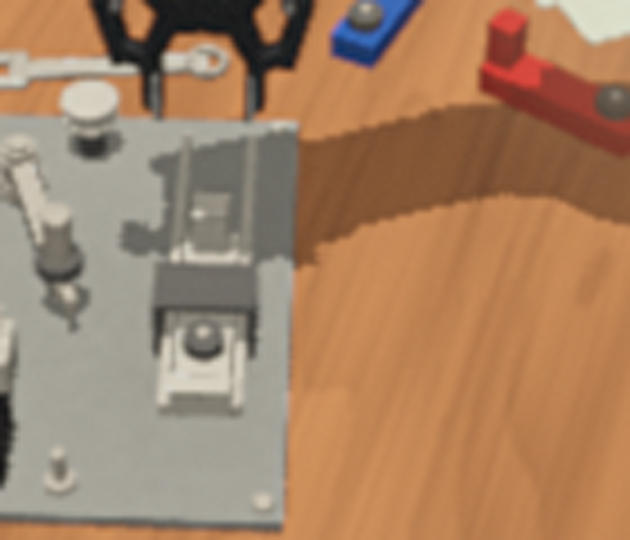

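The side view shows the block left home, nose against the end stop (202,395) and lug (208,225) clear of the bridge. Next, over the post and grip it.

carry_out(
  plan=[
    [[1.6, 4.7, 0, 0, 0, 0, 5], [3.3, 9.3, 0, 0, 0, 0, 5], [3.3, 9.3, 0, 0, 0, 0, 5], [3.3, 9.3, 0, 0, 0, 0, 5], [3.3, 9.3, 2, 0, 0, 0, 5], [3.3, 9.3, 5, 0, 0, 0, 5], [3.3, 9.3, 8, 0, 0, 0, 5], [3.3, 9.3, 8.7, 0, 0, 0, 5], [3.3, 9.3, 8.7, 0, 0, 0, 5], [3.3, 9.3, 8.7, 0, 0, 0, 1], [3.3, 9.3, 8.7, 0, 0, 0, 1], [3.3, 9.3, 8.7, 0, 0, 0, 1], [3.3, 9.3, 8.7, 0, 0, 0, 1], [3.3, 9.3, 8.7, 0, 0, 0, 1], [3.3, 9.3, 8.7, 0, 0, 0, 1], [3.3, 9.3, 8.7, 0, 0, 0, 1]],
  ],
  newtons=40,
)

```text
t: 9.25
ee_pos: [0.5681, 0.0928, 0.0675]
orientation: [[-0.267, 0.964, 0.005], [0.964, 0.267, 0.001], [0.0, 0.005, -1.0]]
contact_force: [5.0, 0.5, 1.6]
grip_width: 0.223
finger_force: 39.8
```

```bash
python3 -c "
from g import *
s=info()
for q in(0,.1,.2,.3,.4,.5,.58): print(q,(115*np.array([np.cos(q-.35)-np.cos(-.35),np.sin(q-.35)+np.sin(.35)])/10).round(2))"
```

```text
t 9.25 j [  2.2  37.1 -25.1 107.7  23.5  40.  -21.1] ee [25.5  9.3 67.5] toolyaw-A 90.05 F_drive [ 5.  -0.8  1.6] grip 18.9 39.8
0 [0. 0.]
0.1 [0.34 1.1 ]
0.2 [0.57 2.22]
0.3 [0.68 3.37]
0.4 [0.68 4.52]
0.5 [0.57 5.66]
0.58 [0.39 6.57]
```

carry_out(
  plan=[
    [[0.2, 0.55, 0, 0, 0, 0, 1], [0.34, 1.1, 0, 0, 0, 0, 1], [0.47, 1.65, 0, 0, 0, 0, 1], [0.57, 2.2, 0, 0, 0, 0, 1], [0.64, 2.8, 0, 0, 0, 0, 1], [0.68, 3.4, 0, 0, 0, 0, 1], [0.69, 4.0, 0, 0, 0, 0, 1], [0.68, 4.5, 0, 0, 0, 0, 1], [0.64, 5.1, 0, 0, 0, 0, 1], [0.57, 5.65, 0, 0, 0, 0, 1], [0.5, 6.1, 0, 0, 0, 0, 1], [0.4, 6.6, 0, 0, 0, 0, 1], [0.4, 6.6, 0, 0, 0, 0, 1], [0.4, 6.6, 0, 0, 0, 0, 1]],
  ],
)

```text
t: 10.65
ee_pos: [0.6263, 0.1169, 0.067]
orientation: [[-0.27, 0.963, -0.003], [0.963, 0.27, 0.003], [0.003, -0.002, -1.0]]
contact_force: [-10.0, 6.9, 9.7]
grip_width: 0.222
finger_force: 41.1
```

```bash
python3 -c "
from g import *
s=info()
c=bot.read_camera('top'); save(c,'top5.png',(225,130,375,255),5)
c=bot.read_camera('side'); save(c,'side5.png',(210,160,400,300),4)"
```

```text
t 10.65 j [  0.6  41.3 -25.4  97.8  22.8  46.2 -19.6] ee [88.1 17.  67. ] toolyaw-A 90.2 F_drive [-7.8  9.4  9.7] grip 18.9 41.1
```

View pics/side5.png

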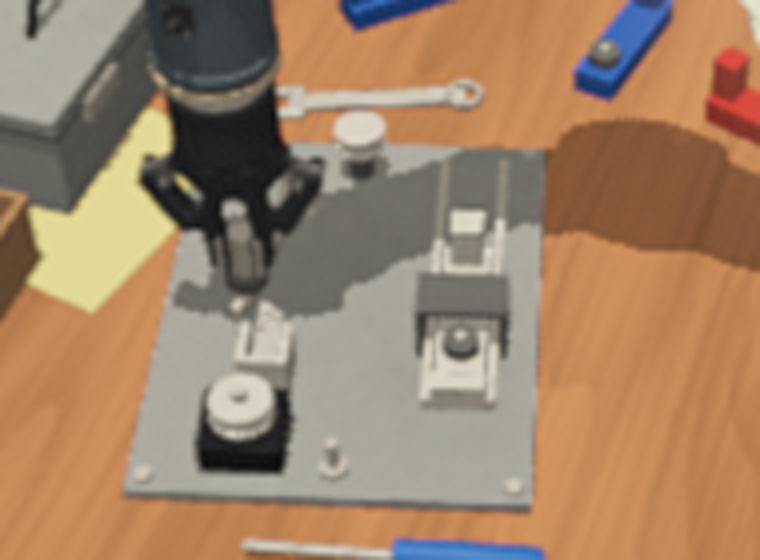

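View pics/top5.png

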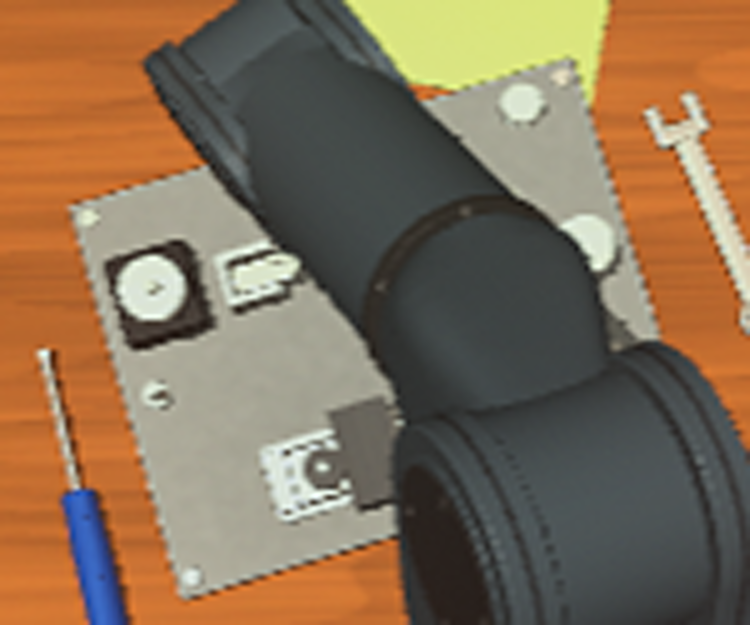

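The side view shows the arm's toe at (240,303), on the +x side of the pawl's nose (265,308), the block home, and the bolt and roller unmoved. The top view shows the pawl near (295,265), partly hidden by the arm. Post x of 88 gives q≈0.55, and the 8 N push matches the spring alone. One numeric check follows, with a few rows held for steadiness.

carry_out(
  plan=[
    [[0.2, 0.1, 0, 0, 0, 0, 1], [0.2, 0.1, 0, 0, 0, 0, 1], [0.2, 0.1, 0, 0, 0, 0, 1], [0.2, 0.1, 0, 0, 0, 0, 1], [0.2, 0.1, 0, 0, 0, 0, 1]],
  ],
)

```text
t: 11.25
ee_pos: [0.6267, 0.117, 0.067]
orientation: [[-0.269, 0.963, -0.003], [0.963, 0.269, 0.0], [0.001, -0.003, -1.0]]
contact_force: [-10.5, 2.1, 10.8]
grip_width: 0.218
finger_force: 41.2
```

```bash
python3 - <<'E'
from g import *
import pickle
s=info(); print("q",.35+np.arcsin((w2d(s["ee_pos"])[0]-65)/115))
c=bot.read_camera('side'); c0=pickle.load(open('side.pkl','rb'))
pt=lambda x,y,z: proj(c,d2w(x,y+1.5,z)/1000)[0]
for n,p in dict(nose_out=(75,34,47),nose_in=(75,44,47),toe55=(65+140*np.sin(.2),-100+140*np.cos(.2),47),toe40=(65+140*np.sin(.05),-100+140*np.cos(.05),47)).items():
    print(n,pt(*p).round(1))
u,v=pt(75,34,47).round().astype(int)
im=np.hstack([k["frame"][v-18:v+22,u-25:u+25,::-1] for k in(c0,c)]); cv2.imwrite('pics/pawl.png',cv2.resize(im,None,fx=8,fy=8,interpolation=cv2.INTER_CUBIC)); print(u,v)
d=np.abs(c["frame"].astype(int)-c0["frame"]).max(-1)
for n,(x,y,z) in dict(bolt=None or (0,0,0)).items(): pass
E
```

```text
t 11.25 j [  0.4  41.3 -25.2  97.7  22.8  46.3 -19.7] ee [88.5 17.  67. ] toolyaw-A 90.12 F_drive [-9.5  4.8 10.8] grip 18.5 41.2
q 0.5555533123439631
nose_out [274.6 235.7]
nose_in [274.1 238.2]
toe55 [268.3 236.3]
toe40 [275.3 237.2]
275 236
```

View pics/pawl.png

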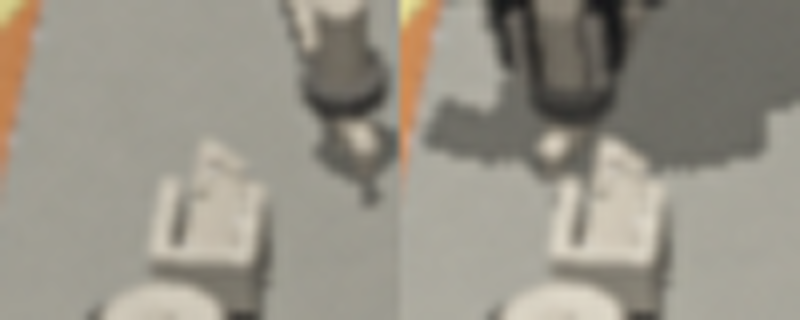

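The paired crop shows the pawl's nose as far out as at the start (205,140 before, 608,140 now). The toe, at (555,147), is past its flat catch side with a clear gap. Handing in.

```bash
python3 -c "
from bench import bot
print(bot.sign_off())"
```

```text
the job is handed in; nothing more can be done
None
```

I handed the job in at about 11 s with the idler block home against the end stop, the pawl clicked in behind the toe, and the gripper still holding the post at q of about 0.55, clear of the pawl; no verdict came back.

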